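Put the scoop away in the wide drawer

ROBOT

A 6-joint arm with a two-finger parallel gripper is mounted at the origin on the work surface. World frame = base frame: x ahead of the robot, y to its left, z up, the work surface at z = 0. Lengths are in mm, angles in rad, forces in N, time in s.
With the tool pointing down it reaches from about 400 to 925 mm from the base axis. Payload 12.5 kg.
Tool frame: the origin (TCP) lies on the front face of the gripper's body, between the roots of the fingers; the fingertips stand 78 mm ahead of it and the grasp point (between the pads) lies 59 mm ahead of it (env.nose_length is the distance from the TCP to the fingertips, in mm); z points along the fingers, y is the line along which they close (so a half turn about z gives the same grasp; the last joint's range is limited). The gripper opens to 95 mm and grips with 3 to 60 N. Pads are 20 mm wide; open, the fingers measure 119 mm over their backs; the gripper's body (75 mm by 180 mm) begins 59 mm behind the grasp point.
Start: joints at [-1.266, 0.491, 1.559, -0, 1.092, -0.106], TCP at [249.611, -573.003, 292.261] pointing down, gripper open.
Joint ranges: [-3.1, 3.1], [-0.84, 2.19], [0.05, 2.79], [-1.13, 4.28], [0.06, 2.93], [-2.69, 2.69]. Speed limits (rad/s): [2.22, 2.22, 2.79, 3.14, 3.14, 3.14].

INTERFACE

Orientations are given as [roll, pitch, yaw] about the fixed x, y, z axes, in that order (R = Rz(yaw) Ry(pitch) Rx(roll)).
In Python, from cell import env gives the robot as it stands.
- The arm moves only by the tool jog_arm, never from a script. Its argument "motion" is a list of rows, each a list of 7 numbers: the turn, a rotation vector about the tool's x, y, z in degrees, then the shift along the tool's x, y, z in mm, then the finger opening in mm, from 0 to 95.1. In form: [[wx, wy, wz, x, y, z, hand], ...]. A call has 1 to 10 rows; each row shifts and turns the commanded pose from where the row before left it, along the tool's axes as they then stand; what a row does not reach is not made up. A row lasts 1/8 s, in which the tool goes at most 62.5 mm and 10.7 degrees, less where a joint would pass 70% of its speed; a pose out of reach is approached as far as the arm can. A call is refused whole if a number of a shift passes 62.5 or a number of a turn 10.7, either way. A call with a gripper value outside its range is refused whole. The fingers move at their own pace and stop on an object; the grip force is fixed at half the most. Time passes only in rows, so rows that do not move let the fingers close. It gives the time, the measured TCP pose, the force, the opening and the grip force at its end, in the units of the state.
- env.state(): the state, without advancing time (a new reading comes with each control period).
- env.read_camera(name): name is "side" or "top"; returns a dict with "color" (384x512x3 uint8, red, green, blue), "z_map" (384x512 float32, mm along the optical axis (not along the pixel's ray), 0 where there is no reading), "camera_matrix" (3x3 intrinsics, pixels), "world_to_cam" (4x4, takes a point from world to camera coordinates). Camera axes: x right, y up, looking along -z (the intrinsics and any distortion apply to the point x, -y, -z); pixel columns grow to the right and rows downward; lengths in mm; the calibration is good to about 2 mm. A picture is of the moment at which its call begins.
- env.job_done(): hands the job in; it is judged then, once.
Trained networks look in the newest picture that a camera, given by its name, has taken for a name from the list of things; names that differ only in an ending like _2 or _b are one class to them, and where a whole thing is asked for, a point or a joint stands for the part that bears it (a point fixed in the world has none). Each returns a list of dicts, best first, with "score" (0 to 1); they miss things now and then, are a little off and sometimes report something else, mostly with a low value. They report only what shows in the picture. A call takes as long as a camera call. They do not tell look-alikes from the thing itself.
- env.recognise(camera, thing): "location" ([column, row] in pixels, amid what is visible of it).
The state is a dict: "t": time; "joints": joint angles; "qvel": joint speeds; "tau": joint torques, N m; "eef_pos": TCP position; "tcp_rot": TCP orientation; "ft_force": force on the tool from outside, world axes, zero at the start; "moment": the same for the moment, N m; "opening": opening from 0.0 (shut) to 1.0 (fully open); "grip_force": force on a finger pad.
Only numpy, scipy, OpenCV 4.12 (cv2) and the standard library are available. Lean on these libraries where they do the work, as an engineer would, in place of code of your own. Each camera call takes 0.05 s, during which the arm holds its last target. There are 200 camera calls.

TASK

Pull the wide drawer all the way open by its handle, lay the white scoop flat in it the right way up, then push the drawer fully home without slamming it. Set the scoop down rather than dropping it, and leave the narrow drawer and the brown pot as they are.

Things in the scene. Friction and masses are not known exactly. Their poses are not given: they have to be found in the camera images.
- wide_drawer0 (a joint): Slide of the wide drawer in m: 0 fully home, 0.182 fully open; it slides out of its box towards the robot, along the -x axis of wide_floor. It stays where it is left (about 3 N of friction). Its steel box, fixed to the bench, is 240 wide, 260 deep and 100 high, walls 12 mm thick, open at the front.
- wide_drawer0_handle (a point): Centre of the wide drawer's dark round bar handle, 62 mm above the bench; the bar runs along y, 131 long, 11 thick, on two 8 mm posts 51 mm either side of its centre. Behind it is a gap of 29 mm to the drawer's front plate (234 wide, z 15 to 88 mm), open above and below. Moves with the drawer; x points into the box.
- wide_floor (a point): Middle of the front edge of the wide drawer's inner floor (upper face, 22 mm above the bench), against the front wall. Moves with the drawer; x points into the box, y along the front. The inside spans x 0 to 215 and y -99 to 99 mm, its walls rise 56 mm. The box's top plate (66 to 78 mm above the floor) covers all beyond x = -6 mm + the opening.
- narrow_drawer0_handle (a point): Centre of the bar handle of the narrow drawer, whose steel box stands beside the wide one: also fixed, 130 wide, 260 deep, 100 high. Handle 62 mm above the bench, 30 mm gap behind it; its front plate is 124 mm wide. x axis as for the wide drawer. To be left alone.
- scoop: White plastic scoop, 150 long, 60 wide, 30 high, 90 g. Origin mid-length on its underside; x from handle to blade, z up (open side up). Blade: open tray, x -5 to 75 mm, walls 3 thick, 30 high at the rear, 18 in front. Handle: x -75 to -5 mm, 22 wide (y), its underside 6 and top 22 mm above the scoop's underside; its end stands on the bench.
- scoop_grip (a point): Point on the handle's axis to grip across its 22 mm width: 28 mm from the origin towards the handle's end, 14 mm above the scoop's underside. Same axes as scoop.
- pot: Brown glazed pot, 110 mm across the rim, 80 at the foot, 85 high, standing on the bench; origin at the centre of its underside. To be left alone.
There are look-alikes about, which are no part of the job. Of the things like the scoop, leave any that is orange or pink; of the rest the smaller one is meant.

How it is judged (in metres and radians):
On the way, in this order (a step that is already met when the one before it is completed fails the run):
1. the wide drawer is pulled all the way open (within 17 mm of its stop) (value of joint wide_drawer0 above 0.165 m), for 0.2 s.
2. the scoop lies flat, right way up, released and at rest on the floor of the wide drawer while it is still at least 120 mm open (value of joint wide_drawer0 above 0.12 m and x of scoop in the frame of wide_floor between 0.005 and 0.21 m and y of scoop in the frame of wide_floor between -0.095 and 0.095 m and z of scoop in the frame of wide_floor between -0.006 and 0.01 m and angle between scoop's own z axis and vertical below 0.15 rad and linear speed of scoop below 0.03 m/s and contact force between the fingers and scoop below 0.1 N), for 0.3 s.
At the end, for the whole second after the job is handed in: The wide drawer is home (less than 4 mm open) and still, and the scoop lies released and at rest inside it, flat on its floor (underside within 10 mm of the floor, tilted less than 0.15 rad, right way up) (value of joint wide_drawer0 below 0.004 m and velocity of joint wide_drawer0 between -0.01 and 0.01 m/s and x of scoop in the frame of wide_floor between 0.005 and 0.21 m and y of scoop in the frame of wide_floor between -0.095 and 0.095 m and z of scoop in the frame of wide_floor between -0.006 and 0.01 m and angle between scoop's own z axis and vertical below 0.15 rad and linear speed of scoop below 0.03 m/s and contact force between the fingers and scoop below 0.1 N); the robot touches nothing.
It fails at once if the narrow drawer is moved more than 10 mm (distance of narrow_drawer0_handle from where it was at the start of the episode above 0.01 m).
It fails at once if the pot is moved more than 20 mm or tipped more than 0.3 rad (distance of pot from where it was at the start of the episode above 0.02 m or angle between pot's own z axis and vertical above 0.3 rad).
It fails at once if the scoop is dropped or thrown (faster than 0.7 m/s while no finger touches it: a fall of 25 mm) (contact force between the fingers and scoop below 0.05 N and linear speed of scoop above 0.7 m/s).
It fails at once if the wide drawer is slammed (closing faster than 0.5 m/s) (velocity of joint wide_drawer0 below -0.5 m/s).
It also fails if it takes over 72 s, if anything falls off the work surface, if the arm or the gripper's body presses on something with over 40 N, if the wrist force passes 120 N, or if a joint passes its speed limit or range.

## Working session

There is one attempt and no reset: what is moved stays moved. The work goes in short steps, Python scripts to look and compute and a tool call to move; the robot and the scene stay as the last step left them, time stands still between calls to the robot, and variables do not carry over. Pictures are saved under pics/ and viewed, at most 10 in all, crops included, and the job is handed in when it is done.

Besides the shell and the picture viewer there is one more tool, called after "Emit:" by a JSON object that holds its "op" and its "data", one argument or row to a line. jog_arm: Moves the arm, as the interface text tells. Its arguments: {"type":"object","properties":{"motion":{"type":"array"}},"required":["motion"]}

```bash
mkdir -p pics; cat > h.py <<'E'
import numpy as np, cv2
from cell import env
def pts(c):
    K=c["camera_matrix"];T=np.linalg.inv(c["world_to_cam"]);z=c["z_map"]
    v,u=np.mgrid[:z.shape[0],:z.shape[1]]
    p=np.stack([(u-K[0,2])/K[0,0]*z,-(v-K[1,2])/K[1,1]*z,-z,np.ones_like(z)],-1)@T.T
    p=p[...,:3]; p[z==0]=np.nan; return p
E
python3 - <<'E'
from h import *
for n in ["top","side"]:
    c=env.read_camera(n); cv2.imwrite(f"pics/{n}0.png",cv2.resize(c["color"][...,::-1],None,fx=1.5,fy=1.5))
    P=pts(c)
    for t in ["wide_drawer0_handle","wide_floor","narrow_drawer0_handle","scoop","scoop_grip","pot"]:
        for r in env.recognise(n,t)[:5]:
            u,v=map(int,np.round(r["location"])); print(n,t,round(r["score"],2),(u,v),P[v,u].round(0))
s=env.state();print(s["t"],s["tcp_rot"],s["eef_pos"])
E
```

```text
top wide_drawer0_handle 0.93 (199, 164) [639. 141.  84.]
top wide_floor 0.77 (201, 162) [647. 134.  82.]
top narrow_drawer0_handle 0.63 (280, 160) [ 652. -135.   84.]
top narrow_drawer0_handle 0.18 (126, 216) [467. 413.   2.]
top scoop 0.98 (355, 199) [ 525. -402.   -0.]
top scoop 0.94 (365, 273) [ 270. -421.   35.]
top scoop 0.78 (401, 210) [ 486. -561.    3.]
top scoop 0.77 (293, 230) [ 416. -181.    6.]
top scoop_grip 0.98 (349, 199) [ 525. -380.    2.]
top scoop_grip 0.74 (365, 269) [ 283. -423.   28.]
top scoop_grip 0.59 (401, 212) [ 479. -562.    1.]
top scoop_grip 0.57 (297, 230) [ 416. -195.    4.]
top pot 0.94 (124, 215) [471. 420.   4.]
side wide_drawer0_handle 0.92 (279, 161) [643.  75.  81.]
side wide_floor 0.93 (280, 162) [645.  59.  87.]
side narrow_drawer0_handle 0.89 (288, 200) [ 643. -157.   65.]
side narrow_drawer0_handle 0.47 (257, 262) [ 516. -380.   -1.]
side scoop 0.95 (266, 259) [ 544. -371.    1.]
side scoop 0.61 (221, 223) [ 414. -226.   40.]
side scoop 0.6 (169, 277) [ 258. -458.   38.]
side scoop 0.59 (253, 305) [ 488. -557.    3.]
side scoop_grip 0.89 (228, 225) [ 436. -227.   31.]
side scoop_grip 0.87 (172, 277) [ 265. -449.   29.]
side scoop_grip 0.84 (254, 308) [ 487. -595.   32.]
side scoop_grip 0.76 (261, 260) [ 528. -373.   -0.]
side pot 0.67 (232, 134) [481. 333.  73.]
side pot 0.27 (290, 200) [ 645. -186.   85.]
0.7 [ 3.14151962e+00 -1.31186819e-06  4.10805136e-01] [ 249.62432242 -572.98637285  292.25667148]
```

View pics/top0.png

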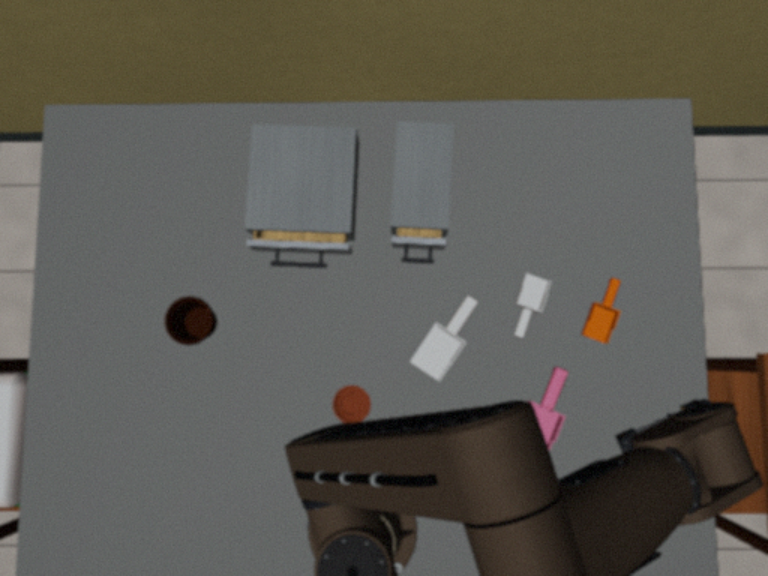

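View pics/side0.png

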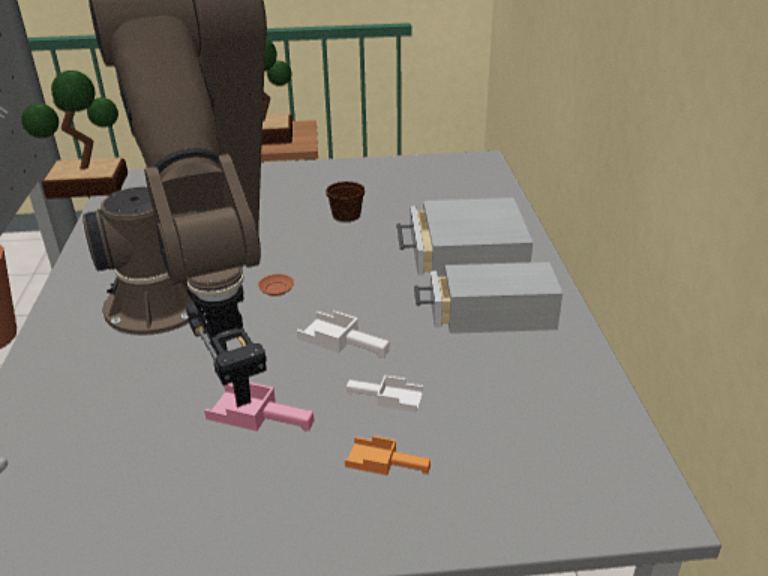

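Top picture (in 512x384 pixels): scoop candidates are white (293,230), white (355,199), orange (401,210) and pink (365,273). The wide drawer's handle is at (199,176) and the pot at (126,214). Orange and pink are ruled out, so the smaller white one, (355,199), fits. I'll confirm it with a crop and measure it.

```bash
cat >> h.py <<'E'
def ray(c,uv,h):
    K=c["camera_matrix"];T=np.linalg.inv(c["world_to_cam"]);uv=np.atleast_2d(np.array(uv,float))
    d=np.c_[(uv[:,0]-K[0,2])/K[0,0],-(uv[:,1]-K[1,2])/K[1,1],-np.ones(len(uv))]@T[:3,:3].T
    o=T[:3,3]; return o+d*((h-o[2])/d[:,2])[:,None]
E
python3 - <<'E'
from h import *
c=env.read_camera("top"); im=c["color"]; g=im.min(2).astype(int)
cv2.imwrite("pics/crop1.png",cv2.resize(im[150:260,240:430,::-1],None,fx=4,fy=4,interpolation=cv2.INTER_CUBIC))
m=((g>135)).astype(np.uint8); m[:, :260]=0; m[:170]=0;m[270:]=0;m[:,430:]=0
n,l,st,ce=cv2.connectedComponentsWithStats(m)
for i in range(1,n):
    if st[i,4]<60: continue
    v,u=np.where(l==i); w=ray(c,np.c_[u,v],12)[:,:2].astype(np.float32)
    print(ce[i],st[i],cv2.minAreaRect(w)); 
    if st[i,4]<900:
        mu=w.mean(0); _,_,V=np.linalg.svd(w-mu,full_matrices=False); print(mu,np.degrees(np.arctan2(V[0,1],V[0,0])))
        t=(w-mu)@V[0]; q=(w-mu)@V[1]
        for a in np.arange(-90,90,12):
            k=(t>=a)&(t<a+12)
            if k.any(): print(a,q[k].min().round(),q[k].max().round(),(mu+V[0]*(a+6)+V[1]*(q[k].min()+q[k].max())/2).round())
# drawer
P=pts(c)
b=(P[...,2]>92)&(P[...,2]<110)&(P[...,0]>600)&(P[...,0]<1000)
n,l,st,ce=cv2.connectedComponentsWithStats(b.astype(np.uint8))
for i in range(1,n):
    if st[i,4]>300:
        v,u=np.where(l==i); print("box",st[i],cv2.minAreaRect(ray(c,np.c_[u,v],100)[:,:2].astype(np.float32)))
d=(g<70)&(P[...,2]>45); d[:165]=0; d[185:]=0; d[:,:170]=0; d[:,300:]=0
print("\n".join("".join(".#"[x] for x in r[170:300]) for r in (im.max(2)<85)[155:180]))
E
```

```text
[353.38114754 199.60245902] [343 182  24  43 488] ((506.61431884765625, -389.69842529296875), (60.76641845703125, 148.14312744140625), 71.52155303955078)
[ 522.2343 -393.3552] 160.9416
-66 -27.0 25.0 [ 579. -412.]
-54 -29.0 31.0 [ 567. -410.]
-42 -29.0 32.0 [ 556. -406.]
-30 -29.0 30.0 [ 545. -402.]
-18 -27.0 26.0 [ 534. -397.]
-6 -28.0 26.0 [ 523. -392.]
6 -28.0 32.0 [ 510. -391.]
18 -18.0 26.0 [ 498. -390.]
30 -10.0 11.0 [ 488. -382.]
42 -11.0 11.0 [ 477. -377.]
54 -10.0 11.0 [ 465. -374.]
66 -11.0 10.0 [ 454. -369.]
78 -12.0 10.0 [ 443. -365.]
[294.95  228.717] [ 274  197   44   57 1000] ((440.64886474609375, -201.32925415039062), (84.94776916503906, 207.64584350585938), 55.89994430541992)
box [ 260   81   42   73 2660] ((798.7326049804688, -138.19161987304688), (129.58619689941406, 246.62571716308594), 86.51032257080078)
box [ 163   83   74   73 4865] ((793.2957763671875, 137.2686309814453), (240.44497680664062, 246.39634704589844), 87.42005157470703)Traceback (most recent call last):
  File "<stdin>", line 24, in <module>
  File "<stdin>", line 24, in <genexpr>
  File "<stdin>", line 24, in <genexpr>
TypeError: string indices must be integers, not 'numpy.bool'
```

View pics/crop1.png

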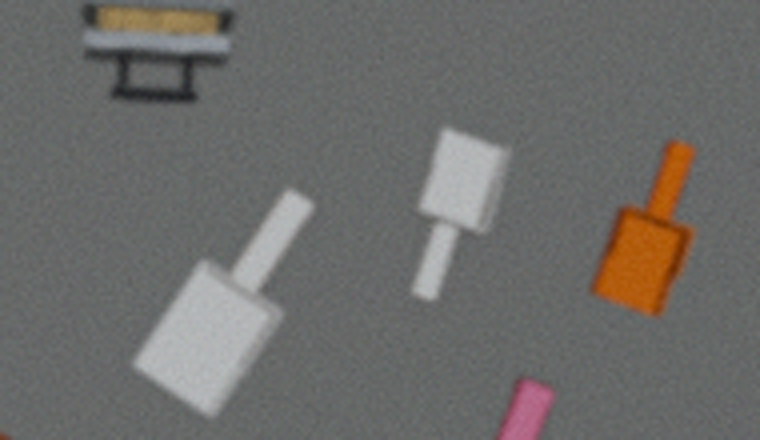

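The small white scoop at (355,199) measures about 148 x 60 mm, so it is the one meant; the other white one is 208 mm long. Now the handle bar.

```bash
python3 - <<'E'
from h import *
c=env.read_camera("top"); im=c["color"]; 
g=im.max(2)
cols=[]
for u in range(182,218):
    v=np.arange(170,182); d=np.clip(g[170:182,u].min()+45-g[170:182,u].astype(float),0,None)
    if g[170:182,u].min()<80: cols.append((u,(v*d).sum()/d.sum()))
cols=np.array(cols); w=ray(c,cols,62); print(cols[[0,-1]].round(1),w[[0,-1]].round(1),w.mean(0).round(1))
p=np.polyfit(w[3:-3,1],w[3:-3,0],1); print("yaw",np.degrees(-np.arctan(p[0])), (w[[0,-1]].mean(0)).round(1))
P=pts(c); k=P[165:180,180:222]; print((im[174:179,180:218].max(2)))
# box top edges
b=(P[...,2]>92)&(P[...,2]<110); 
u,v=[],[]
L=[];
for r in range(90,150):
    q=np.where(b[r,150:250])[0]+150; L.append((r,q[0],q[-1]))
L=np.array(L,float); 
for j in (1,2):
    w=ray(c,np.c_[L[:,j],L[:,0]],100); pp=np.polyfit(w[:,0],w[:,1],1); print("side yaw",np.degrees(np.arctan(pp[0])),w[0].round(),w[-1].round())
E
```

```text
[[182.  175.2]
 [217.  176.2]] [[604.6 202.9  62. ]
 [600.5  81.9  62. ]] [602.8 142.3  62. ]
yaw -1.8829573289601949 [602.5 142.4  62. ]
[[ 85  70  59  53  42  46  53  66  66  65  65  81  76  75  71  76  75  86
   81  90  90  90  93  94  92  89  91  95  91  90  89  91  78  51  53  81
   93 101]
 [ 71  49  47  45  41  43  47  49  45  44  48  48  51  58  49  47  48  53
   55  60  61  64  53  61  59  64  62  59  61  64  68  63  57  43  43  60
   74  87]
 [ 70  59  45  50  51  43  49  46  46  46  50  48  42  44  45  45  46  48
   41  41  43  39  45  44  44  44  38  44  37  42  46  43  43  47  39  48
   52  68]
 [ 96  79  74  74  73  72  71  71  66  72  66  71  67  67  70  70  64  65
   65  57  53  56  59  55  60  49  49  48  48  49  46  46  50  45  41  44
   51  68]
 [103  97  98  97  96  95  93 100  94  99  97  94  98  97  95  96  94  92
   84  79  82  85  83  87  81  77  72  77  78  77  73  70  68  75  71  72
   71  83]]
side yaw -2.6586390655937184 [895. 252. 100.] [689. 261. 100.]
side yaw -2.6533925073279687 [893.  15. 100.] [687.  24. 100.]
```

```bash
cat >> h.py <<'E'
def plan(x,y,z,yaw,n):
    s=env.state();p=np.array(s["eef_pos"]);y0=np.degrees(s["tcp_rot"][2]);D=(np.array([x,y,z])-p)/n
    dy=((yaw-y0+180)%360-180)/n
    print("now",p.round(1),np.degrees(s["tcp_rot"]).round(2),"t",s["t"])
    for i in range(n):
        a=np.radians(y0+dy*i);c_,s_=np.cos(a),np.sin(a)
        print([0,0,round(-dy,2),round(D[0]*c_+D[1]*s_,1),round(D[0]*s_-D[1]*c_,1),round(-D[2],1)])
E
python3 -c "
from h import *
plan(602,142.5,230,87.7,20)"
```

```text
now [ 249.6 -573.   292.3] [179.99  -0.    23.54] t 0.8
[0, 0, np.float64(-3.21), np.float64(30.4), np.float64(-25.8), np.float64(3.1)]
[0, 0, np.float64(-3.21), np.float64(31.8), np.float64(-24.0), np.float64(3.1)]
[0, 0, np.float64(-3.21), np.float64(33.1), np.float64(-22.2), np.float64(3.1)]
[0, 0, np.float64(-3.21), np.float64(34.3), np.float64(-20.3), np.float64(3.1)]
[0, 0, np.float64(-3.21), np.float64(35.4), np.float64(-18.4), np.float64(3.1)]
[0, 0, np.float64(-3.21), np.float64(36.4), np.float64(-16.3), np.float64(3.1)]
[0, 0, np.float64(-3.21), np.float64(37.2), np.float64(-14.3), np.float64(3.1)]
[0, 0, np.float64(-3.21), np.float64(38.0), np.float64(-12.2), np.float64(3.1)]
[0, 0, np.float64(-3.21), np.float64(38.6), np.float64(-10.0), np.float64(3.1)]
[0, 0, np.float64(-3.21), np.float64(39.1), np.float64(-7.9), np.float64(3.1)]
[0, 0, np.float64(-3.21), np.float64(39.5), np.float64(-5.7), np.float64(3.1)]
[0, 0, np.float64(-3.21), np.float64(39.7), np.float64(-3.4), np.float64(3.1)]
[0, 0, np.float64(-3.21), np.float64(39.9), np.float64(-1.2), np.float64(3.1)]
[0, 0, np.float64(-3.21), np.float64(39.9), np.float64(1.0), np.float64(3.1)]
[0, 0, np.float64(-3.21), np.float64(39.7), np.float64(3.2), np.float64(3.1)]
[0, 0, np.float64(-3.21), np.float64(39.5), np.float64(5.5), np.float64(3.1)]
[0, 0, np.float64(-3.21), np.float64(39.1), np.float64(7.7), np.float64(3.1)]
[0, 0, np.float64(-3.21), np.float64(38.6), np.float64(9.8), np.float64(3.1)]
[0, 0, np.float64(-3.21), np.float64(38.0), np.float64(12.0), np.float64(3.1)]
[0, 0, np.float64(-3.21), np.float64(37.3), np.float64(14.1), np.float64(3.1)]
```

Emit:
{"op": "jog_arm", "data": {
  "motion": [
    [0,0,-3.2,30,-26,3,95],
    [0,0,-3.2,32,-24,3,95],
    [0,0,-3.2,33,-22,3,95],
    [0,0,-3.2,34,-20,3,30],
    [0,0,-3.2,35,-18,3,30],
    [0,0,-3.2,36,-16,3,30],
    [0,0,-3.2,37,-14,3,30],
    [0,0,-3.2,38,-12,3,30],
    [0,0,-3.2,39,-10,3,30],
    [0,0,-3.2,39,-8,3,30]
  ]
}}

```text
t: 2.05
eef_pos: [426.2, -216.0, 262.3]
tcp_rot: [3.141, 0.0, 0.971]
ft_force: [0.5, -0.5, 0.1]
opening: 0.336
grip_force: 0.0
```

Emit:
{"op": "jog_arm", "data": {
  "motion": [
    [0,0,-3.2,39,-6,3,30],
    [0,0,-3.2,40,-3,3,30],
    [0,0,-3.2,40,-1,3,30],
    [0,0,-3.2,40,1,3,30],
    [0,0,-3.2,40,3,3,30],
    [0,0,-3.2,40,5,3,30],
    [0,0,-3.2,39,8,3,30],
    [0,0,-3.2,39,10,3,30],
    [0,0,-3.2,38,12,3,30],
    [0,0,-3.2,37,14,3,30]
  ]
}}

```text
t: 3.3
eef_pos: [603.4, 142.2, 232.2]
tcp_rot: [3.141, 0.0, 1.53]
ft_force: [0.6, -0.6, -0.6]
opening: 0.317
grip_force: 0.0
```

```bash
python3 - <<'E'
from h import *
plan(602,142.5,121,87.7,4)
c=env.read_camera("side"); cv2.imwrite("pics/s1.png",cv2.resize(c["color"][100:250,200:400,::-1],None,fx=4,fy=4,interpolation=cv2.INTER_CUBIC))
E
```

```text
now [603.4 142.2 232.2] [179.98   0.    87.65] t 3.3
[0, 0, np.float64(-0.01), np.float64(0.1), np.float64(-0.3), np.float64(27.8)]
[0, 0, np.float64(-0.01), np.float64(0.1), np.float64(-0.3), np.float64(27.8)]
[0, 0, np.float64(-0.01), np.float64(0.1), np.float64(-0.3), np.float64(27.8)]
[0, 0, np.float64(-0.01), np.float64(0.1), np.float64(-0.3), np.float64(27.8)]
```

View pics/s1.png

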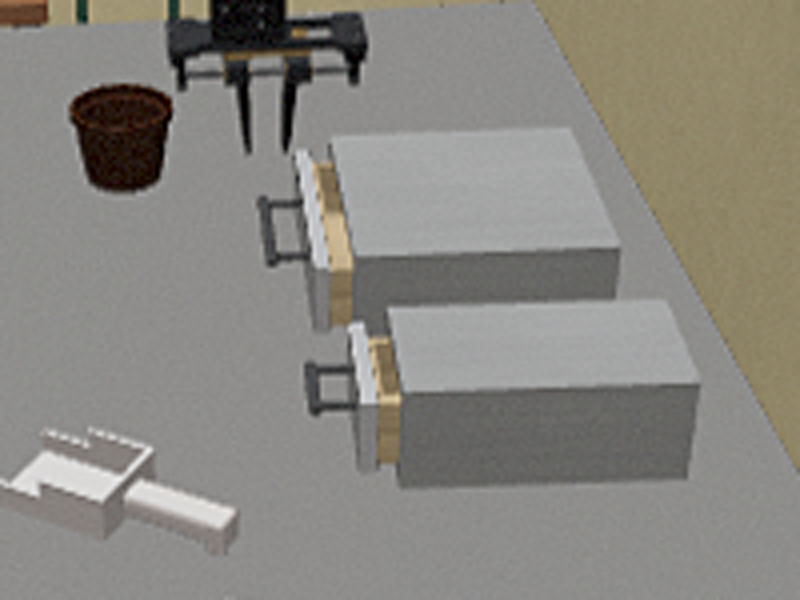

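The side crop shows the jaws straddling above the bar, whose ends are at full-image pixels (266,150) and (268,165). The drawer is already slightly open. I'll cross-check the bar's position with this camera.

```bash
python3 - <<'E'
from h import *
c=env.read_camera("side"); print(ray(c,[[265.75,150.3],[267.75,165.2]],62).round(1))
P=pts(c); 
print(P[150:166:3,262:272,:][...,2].round(0))
for v in (153,157,161):
  for u in (265,266,267): print(v,u,P[v,u].round(0))
E
```

```text
[[606.9 197.8  62. ]
 [601.7  82.5  62. ]]
[[-5.  3.  2. 67. 65. 60. 65. 63. 66. 62.]
 [-1. -4.  0. 63. 62. 67. -3. -1. -1. -4.]
 [ 0. -5.  0. 67. 66. 67. -1. -5. -4. -3.]
 [-2.  1.  1.  0. 68. 64. 69. -3.  4.  1.]
 [-8.  0. -1. -6. 67. 67. 64. -6. -4. -3.]
 [-2. -4. -4. -0.  2. 59. 70.  1. -6. -3.]]
153 265 [601. 175.  63.]
153 266 [606. 177.  62.]
153 267 [608. 167.  67.]
157 265 [599. 149.  60.]
157 266 [601. 135.  68.]
157 267 [605. 140.  65.]
161 265 [606. 223.  -1.]
161 266 [599. 118.  60.]
161 267 [602. 110.  64.]
```

Emit:
{"op": "jog_arm", "data": {
  "motion": [
    [0,0,0,0,0,28,30],
    [0,0,0,0,0,28,30],
    [0,0,0,0,0,20,30],
    [0,0,0,0,0,15,30],
    [0,0,0,0,0,12,30],
    [0,0,0,0,0,8,30],
    [0,0,0,0,0,0,30]
  ]
}}

```text
t: 4.28
eef_pos: [602.8, 140.9, 121.0]
tcp_rot: [-3.141, 0.0, 1.528]
ft_force: [0.0, 0.2, -0.6]
opening: 0.317
grip_force: 0.0
```

Emit:
{"op": "jog_arm", "data": {
  "motion": [
    [0,0,0,0,0,0,5],
    [0,0,0,0,0,0,5],
    [0,0,0,0,0,0,5],
    [0,0,0,0,0,0,5]
  ]
}}

```text
t: 4.78
eef_pos: [603.1, 140.9, 121.6]
tcp_rot: [3.141, -0.0, 1.528]
ft_force: [0.2, 0.6, 4.2]
opening: 0.11
grip_force: 30.0
```

Emit:
{"op": "jog_arm", "data": {
  "motion": [
    [0,0,0,0,-6,0,5],
    [0,0,0,0,-14,0,5],
    [0,0,0,0,-16,0,5],
    [0,0,0,0,-16,0,5],
    [0,0,0,0,-16,0,5],
    [0,0,0,0,-16,0,5],
    [0,0,0,0,-16,0,5],
    [0,0,0,0,-14,0,5],
    [0,0,0,0,-10,0,5],
    [0,0,0,0,-6,0,5]
  ]
}}

```text
t: 6.02
eef_pos: [472.2, 146.7, 121.6]
tcp_rot: [3.141, -0.0, 1.528]
ft_force: [4.1, 1.7, 5.0]
opening: 0.109
grip_force: 30.0
```

Emit:
{"op": "jog_arm", "data": {
  "motion": [
    [0,0,0,0,-5,0,5],
    [0,0,0,0,-5,0,5],
    [0,0,0,0,-5,0,5],
    [0,0,0,0,-4,0,5],
    [0,0,0,0,0,0,5]
  ]
}}

```text
t: 6.65
eef_pos: [453.1, 147.5, 121.6]
tcp_rot: [-3.142, -0.0, 1.528]
ft_force: [-0.3, 3.4, 8.8]
opening: 0.104
grip_force: 30.0
```

Pulled 150 mm so far. I'll continue in small steps until the force shows the stop.

Emit:
{"op": "jog_arm", "data": {
  "motion": [
    [0,0,0,0,-4,0,5],
    [0,0,0,0,-3,0,5],
    [0,0,0,0,-2,0,5],
    [0,0,0,0,0,0,5]
  ]
}}

```text
t: 7.15
eef_pos: [444.4, 147.9, 121.6]
tcp_rot: [3.141, -0.0, 1.528]
ft_force: [1.7, 3.6, 7.5]
opening: 0.11
grip_force: 30.0
```

Emit:
{"op": "jog_arm", "data": {
  "motion": [
    [0,0,0,0,-3,0,5],
    [0,0,0,0,-3,0,5],
    [0,0,0,0,0,0,5]
  ]
}}

```text
t: 7.52
eef_pos: [442.4, 148.0, 121.7]
tcp_rot: [3.132, -0.002, 1.528]
ft_force: [22.1, -4.5, -8.8]
opening: 0.109
grip_force: 30.0
```

Emit:
{"op": "jog_arm", "data": {
  "motion": [
    [0,0,0,0,3,0,5],
    [0,0,0,0,0,0,30],
    [0,0,0,0,0,0,30],
    [0,0,0,0,0,-15,30],
    [0,0,0,0,0,-30,30],
    [0,0,0,0,0,-40,30],
    [0,0,0,0,0,-40,60],
    [0,0,0,0,0,0,60]
  ]
}}

```text
t: 8.52
eef_pos: [441.9, 147.9, 248.1]
tcp_rot: [3.138, -0.001, 1.528]
ft_force: [-0.0, -0.8, -0.2]
opening: 0.469
grip_force: 0.0
```

```bash
python3 - <<'E'
from h import *
plan(480,-381,200,-19,20)
E
```

```text
now [441.9 147.9 248.1] [ 1.7981e+02 -4.0000e-02  8.7550e+01] t 8.525
[0, 0, np.float64(5.33), np.float64(-26.3), np.float64(3.0), np.float64(2.4)]
[0, 0, np.float64(5.33), np.float64(-25.9), np.float64(5.5), np.float64(2.4)]
[0, 0, np.float64(5.33), np.float64(-25.3), np.float64(7.9), np.float64(2.4)]
[0, 0, np.float64(5.33), np.float64(-24.5), np.float64(10.2), np.float64(2.4)]
[0, 0, np.float64(5.33), np.float64(-23.4), np.float64(12.4), np.float64(2.4)]
[0, 0, np.float64(5.33), np.float64(-22.2), np.float64(14.5), np.float64(2.4)]
[0, 0, np.float64(5.33), np.float64(-20.7), np.float64(16.5), np.float64(2.4)]
[0, 0, np.float64(5.33), np.float64(-19.1), np.float64(18.4), np.float64(2.4)]
[0, 0, np.float64(5.33), np.float64(-17.3), np.float64(20.1), np.float64(2.4)]
[0, 0, np.float64(5.33), np.float64(-15.4), np.float64(21.6), np.float64(2.4)]
[0, 0, np.float64(5.33), np.float64(-13.3), np.float64(22.9), np.float64(2.4)]
[0, 0, np.float64(5.33), np.float64(-11.1), np.float64(24.1), np.float64(2.4)]
[0, 0, np.float64(5.33), np.float64(-8.8), np.float64(25.0), np.float64(2.4)]
[0, 0, np.float64(5.33), np.float64(-6.5), np.float64(25.7), np.float64(2.4)]
[0, 0, np.float64(5.33), np.float64(-4.1), np.float64(26.2), np.float64(2.4)]
[0, 0, np.float64(5.33), np.float64(-1.6), np.float64(26.5), np.float64(2.4)]
[0, 0, np.float64(5.33), np.float64(0.8), np.float64(26.5), np.float64(2.4)]
[0, 0, np.float64(5.33), np.float64(3.3), np.float64(26.3), np.float64(2.4)]
[0, 0, np.float64(5.33), np.float64(5.7), np.float64(25.9), np.float64(2.4)]
[0, 0, np.float64(5.33), np.float64(8.1), np.float64(25.2), np.float64(2.4)]
```

Emit:
{"op": "jog_arm", "data": {
  "motion": [
    [0,0,5.3,-26,3,2.4,60],
    [0,0,5.3,-26,5.5,2.4,60],
    [0,0,5.3,-25,8,2.4,60],
    [0,0,5.3,-24.5,10,2.4,60],
    [0,0,5.3,-23.5,12.5,2.4,60],
    [0,0,5.3,-22,14.5,2.4,60],
    [0,0,5.3,-20.5,16.5,2.4,60],
    [0,0,5.3,-19,18.5,2.4,60],
    [0,0,5.3,-17,20,2.4,60],
    [0,0,5.3,-15.5,21.5,2.4,60]
  ]
}}

```text
t: 9.78
eef_pos: [461.2, -115.9, 220.8]
tcp_rot: [-3.139, 0.002, 0.6]
ft_force: [0.8, -0.4, 0.0]
opening: 0.629
grip_force: 0.0
```

Emit:
{"op": "jog_arm", "data": {
  "motion": [
    [0,0,5.3,-13.5,23,2.4,60],
    [0,0,5.3,-11,24,2.4,60],
    [0,0,5.3,-9,25,2.4,60],
    [0,0,5.3,-6.5,25.5,2.4,60],
    [0,0,5.3,-4,26,2.4,60],
    [0,0,5.3,-1.5,26.5,2.4,60],
    [0,0,5.3,1,26.5,2.4,60],
    [0,0,5.3,3.5,26.5,2.4,60],
    [0,0,5.3,5.5,26,2.4,60],
    [0,0,5.3,8,25,2.4,60]
  ]
}}

```text
t: 11.02
eef_pos: [482.3, -379.7, 196.4]
tcp_rot: [-3.14, 0.003, -0.325]
ft_force: [-0.3, -0.3, -0.1]
opening: 0.632
grip_force: 0.0
```

```bash
python3 - <<'E'
from h import *
plan(480,-381,81,-19,4)
c=env.read_camera("top"); P=pts(c); cv2.imwrite("pics/t2.png",cv2.resize(c["color"][80:230,150:300,::-1],None,fx=4,fy=4,interpolation=cv2.INTER_CUBIC))
c=env.read_camera("side"); cv2.imwrite("pics/s2.png",cv2.resize(c["color"][160:310,190:340,::-1],None,fx=4,fy=4,interpolation=cv2.INTER_CUBIC))
E
```

```text
now [ 482.3 -379.7  196.4] [-1.7993e+02  1.6000e-01 -1.8640e+01] t 11.025
[0, 0, np.float64(0.09), np.float64(-0.4), np.float64(0.5), np.float64(28.8)]
[0, 0, np.float64(0.09), np.float64(-0.4), np.float64(0.5), np.float64(28.8)]
[0, 0, np.float64(0.09), np.float64(-0.4), np.float64(0.5), np.float64(28.8)]
[0, 0, np.float64(0.09), np.float64(-0.4), np.float64(0.5), np.float64(28.8)]
```

View pics/t2.png

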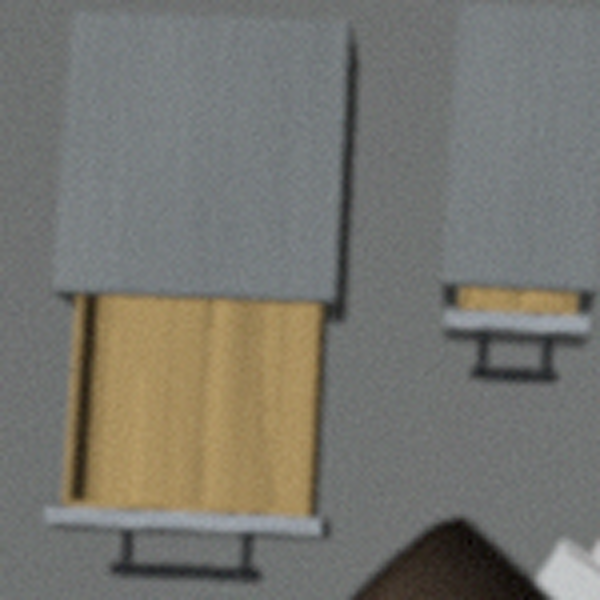

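View pics/s2.png

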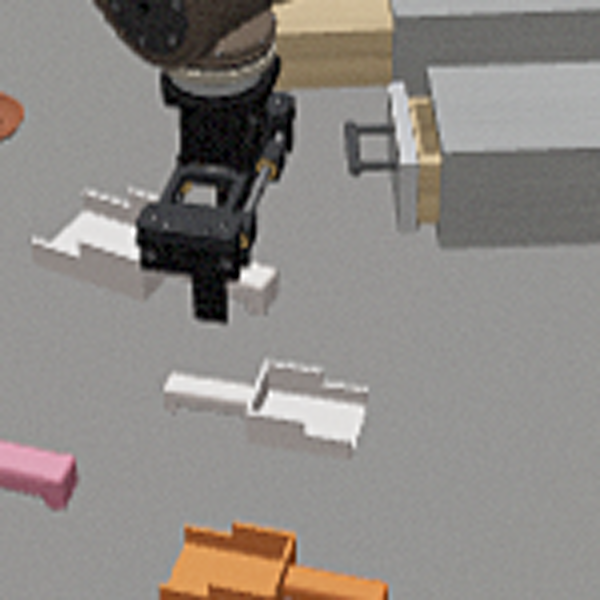

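The top crop shows the drawer fully open, with its floor at crop x 90–315, y 300–510. The side crop shows the gripper above the scoop's handle, with the scoop open side up. I'll descend onto it.

Emit:
{"op": "jog_arm", "data": {
  "motion": [
    [0,0,0.3,-1,1,25,60],
    [0,0,0,-1,1,25,60],
    [0,0,0,0,0,25,60],
    [0,0,0,0,0,20,60],
    [0,0,0,0,0,12,60],
    [0,0,0,0,0,8,60],
    [0,0,0,0,0,0,60]
  ]
}}

```text
t: 12.0
eef_pos: [480.3, -380.5, 83.0]
tcp_rot: [-3.141, 0.001, -0.327]
ft_force: [0.6, -0.9, 0.3]
opening: 0.635
grip_force: 0.0
```

Emit:
{"op": "jog_arm", "data": {
  "motion": [
    [0,0,0,0,0,0,35],
    [0,0,0,0,0,0,25],
    [0,0,0,0,0,0,15],
    [0,0,0,0,0,0,15],
    [0,0,0,0,0,0,15]
  ]
}}

```text
t: 12.62
eef_pos: [480.4, -380.7, 83.4]
tcp_rot: [3.142, -0.0, -0.327]
ft_force: [0.3, 0.6, 2.6]
opening: 0.231
grip_force: 29.9
```

Emit:
{"op": "jog_arm", "data": {
  "motion": [
    [0,0,0,0,0,-10,15],
    [0,0,0,0,0,-25,15],
    [0,0,0,0,0,-40,15],
    [0,0,0,0,0,-40,15],
    [0,0,0,0,0,-40,15],
    [0,0,0,0,0,0,15]
  ]
}}

```text
t: 13.38
eef_pos: [480.9, -381.2, 241.8]
tcp_rot: [3.139, -0.005, -0.327]
ft_force: [-0.3, -0.0, 0.1]
opening: 0.231
grip_force: 29.9
```

```bash
python3 - <<'E'
from h import *
c=env.read_camera("side"); cv2.imwrite("pics/s3.png",cv2.resize(c["color"][130:280,190:340,::-1],None,fx=4,fy=4,interpolation=cv2.INTER_CUBIC))
c=env.read_camera("top"); P=pts(c); im=c["color"]
# drawer: front plate left/right ends at z=88 ; floor sides
fr=np.array([[43,515],[325,528]])/4+[150,80]; print("plate top front-edge ends",ray(c,fr,88).round(1))
bx=np.array([[55,292],[335,302]])/4+[150,80]; print("box front top",ray(c,bx,100).round(1))
hd=np.array([[112,570],[260,576]])/4+[150,80]; print("handle",ray(c,hd,62).round(1))
E
```

```text
plate top front-edge ends [[487.1 266.9  88. ]
 [475.4  29.6  88. ]]
box front top [[674.9 258.1 100. ]
 [664.8  21.2 100. ]]
handle [[441.8 213.5  62. ]
 [436.3  87.1  62. ]]
```

View pics/s3.png

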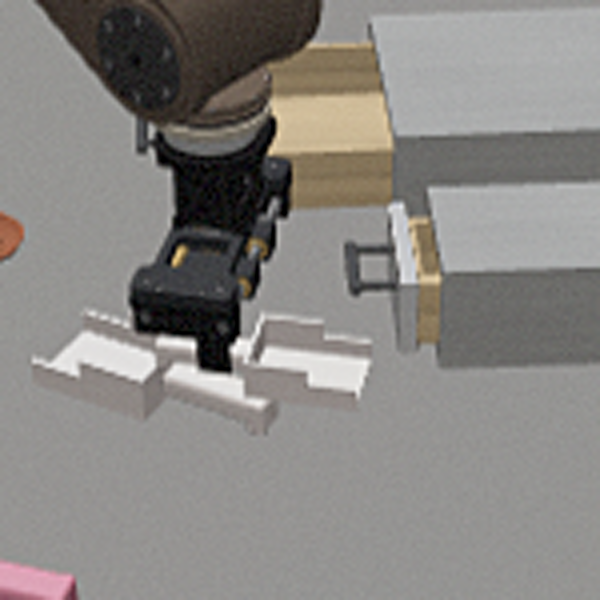

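The side crop shows the scoop held level, clear of the bench. Next: carry it over the drawer.

```bash
python3 - <<'E'
from h import *
plan(554,146.5,235,-2.5,16)
E
```

```text
now [ 480.2 -380.5  238.4] [ 1.7999e+02 -1.0000e-02 -1.8760e+01] t 13.475
[0, 0, np.float64(-1.02), np.float64(-6.2), np.float64(-32.7), np.float64(0.2)]
[0, 0, np.float64(-1.02), np.float64(-5.6), np.float64(-32.8), np.float64(0.2)]
[0, 0, np.float64(-1.02), np.float64(-5.1), np.float64(-32.9), np.float64(0.2)]
[0, 0, np.float64(-1.02), np.float64(-4.5), np.float64(-33.0), np.float64(0.2)]
[0, 0, np.float64(-1.02), np.float64(-3.9), np.float64(-33.0), np.float64(0.2)]
[0, 0, np.float64(-1.02), np.float64(-3.3), np.float64(-33.1), np.float64(0.2)]
[0, 0, np.float64(-1.02), np.float64(-2.7), np.float64(-33.1), np.float64(0.2)]
[0, 0, np.float64(-1.02), np.float64(-2.1), np.float64(-33.2), np.float64(0.2)]
[0, 0, np.float64(-1.02), np.float64(-1.5), np.float64(-33.2), np.float64(0.2)]
[0, 0, np.float64(-1.02), np.float64(-1.0), np.float64(-33.2), np.float64(0.2)]
[0, 0, np.float64(-1.02), np.float64(-0.4), np.float64(-33.3), np.float64(0.2)]
[0, 0, np.float64(-1.02), np.float64(0.2), np.float64(-33.3), np.float64(0.2)]
[0, 0, np.float64(-1.02), np.float64(0.8), np.float64(-33.2), np.float64(0.2)]
[0, 0, np.float64(-1.02), np.float64(1.4), np.float64(-33.2), np.float64(0.2)]
[0, 0, np.float64(-1.02), np.float64(2.0), np.float64(-33.2), np.float64(0.2)]
[0, 0, np.float64(-1.02), np.float64(2.6), np.float64(-33.2), np.float64(0.2)]
```

Emit:
{"op": "jog_arm", "data": {
  "motion": [
    [0,0,-1,-3,-16,0,15],
    [0,0,-1,-6,-33,0,15],
    [0,0,-1,-5,-33,0,15],
    [0,0,-1,-5,-33,0,15],
    [0,0,-1,-4,-33,0,15],
    [0,0,-1,-3,-33,0,15],
    [0,0,-1,-3,-33,0,15],
    [0,0,-1,-2,-33,0,15],
    [0,0,-1,-2,-33,0,15],
    [0,0,-1,-1,-33,0,15]
  ]
}}

```text
t: 14.72
eef_pos: [522.7, -66.4, 237.2]
tcp_rot: [-3.141, 0.002, -0.151]
ft_force: [-0.5, -0.1, -1.8]
opening: 0.231
grip_force: 29.9
```

Emit:
{"op": "jog_arm", "data": {
  "motion": [
    [0,0,-1,0,-33,0,15],
    [0,0,-1,0,-33,0,15],
    [0,0,-1,1,-33,0,15],
    [0,0,-1,1,-33,0,15],
    [0,0,-1,1,-33,0,15],
    [0,0,-1,0,-28,0,15],
    [0,0,-0.3,0,-15,0,15],
    [0,0,0,0,-7,0,15],
    [0,0,0,0,0,0,15]
  ]
}}

```text
t: 15.85
eef_pos: [548.4, 144.9, 238.0]
tcp_rot: [3.141, 0.0, -0.043]
ft_force: [0.5, -0.3, -0.1]
opening: 0.23
grip_force: 29.9
```

```bash
python3 - <<'E'
from h import *
plan(554,146.5,115,-2.5,6)
E
```

```text
now [548.4 144.9 238. ] [ 1.7998e+02  3.0000e-02 -2.4600e+00] t 15.85
[0, 0, np.float64(0.01), np.float64(0.9), np.float64(-0.3), np.float64(20.5)]
[0, 0, np.float64(0.01), np.float64(0.9), np.float64(-0.3), np.float64(20.5)]
[0, 0, np.float64(0.01), np.float64(0.9), np.float64(-0.3), np.float64(20.5)]
[0, 0, np.float64(0.01), np.float64(0.9), np.float64(-0.3), np.float64(20.5)]
[0, 0, np.float64(0.01), np.float64(0.9), np.float64(-0.3), np.float64(20.5)]
[0, 0, np.float64(0.01), np.float64(0.9), np.float64(-0.3), np.float64(20.5)]
```

Emit:
{"op": "jog_arm", "data": {
  "motion": [
    [0,0,0,5,-1,15,15],
    [0,0,0,0,0,25,15],
    [0,0,0,0,0,25,15],
    [0,0,0,0,0,25,15],
    [0,0,0,0,0,20,15],
    [0,0,0,0,0,10,15],
    [0,0,0,0,0,0,15]
  ]
}}

```text
t: 16.73
eef_pos: [553.6, 145.3, 117.4]
tcp_rot: [3.141, 0.001, -0.044]
ft_force: [-0.2, 0.1, -1.7]
opening: 0.232
grip_force: 29.9
```

```bash
python3 - <<'E'
from h import *
s=env.state();print(s["eef_pos"].round(1) if hasattr(s["eef_pos"],"round") else s["eef_pos"],s["ft_force"])
a=env.read_camera("side")["color"][100:190,180:340]; b=env.read_camera("top")["color"][110:240,160:320]
cv2.imwrite("pics/p4.png",np.vstack([cv2.resize(x,(480,int(x.shape[0]*480/x.shape[1])),interpolation=cv2.INTER_CUBIC) for x in (a,b[:100])])[...,::-1])
E
```

```text
[553.6 145.3 117.4] [-0.17148448  0.08445735 -1.68208211]
```

View pics/p4.png

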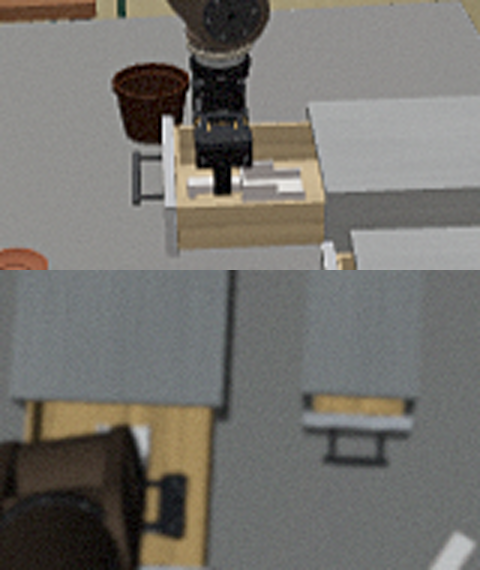

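The picture shows the scoop inside the drawer outline, just above the floor and clear of the walls and the top plate. I'll lower it gently.

Emit:
{"op": "jog_arm", "data": {
  "motion": [
    [0,0,0,0,0,4,15],
    [0,0,0,0,0,3,15],
    [0,0,0,0,0,2,15],
    [0,0,0,0,0,1,15],
    [0,0,0,0,0,0,15],
    [0,0,0,0,0,0,15]
  ]
}}

```text
t: 17.58
eef_pos: [553.7, 145.8, 108.3]
tcp_rot: [3.142, -0.0, -0.043]
ft_force: [0.8, -0.4, -1.4]
opening: 0.225
grip_force: 29.9
```

Emit:
{"op": "jog_arm", "data": {
  "motion": [
    [0,0,0,0,0,1,15],
    [0,0,0,0,0,0.5,15],
    [0,0,0,0,0,0,15]
  ]
}}

```text
t: 17.95
eef_pos: [553.7, 145.7, 106.6]
tcp_rot: [3.141, 0.0, -0.043]
ft_force: [1.0, 0.1, -0.6]
opening: 0.231
grip_force: 29.9
```

Emit:
{"op": "jog_arm", "data": {
  "motion": [
    [0,0,0,0,0,0.7,15],
    [0,0,0,0,0,0.5,15],
    [0,0,0,0,0,0,15]
  ]
}}

```text
t: 18.32
eef_pos: [553.7, 145.8, 105.5]
tcp_rot: [3.142, 0.0, -0.043]
ft_force: [0.1, 0.1, -0.7]
opening: 0.226
grip_force: 29.9
```

Emit:
{"op": "jog_arm", "data": {
  "motion": [
    [0,0,0,0,0,0,26],
    [0,0,0,0,0,0,32],
    [0,0,0,0,0,0,40],
    [0,0,0,0,0,0,50],
    [0,0,0,0,0,0,50],
    [0,0,0,0,0,0,50]
  ]
}}

```text
t: 19.08
eef_pos: [553.7, 145.7, 105.5]
tcp_rot: [3.142, -0.0, -0.043]
ft_force: [-0.5, 0.2, -0.4]
opening: 0.524
grip_force: 0.0
```

Emit:
{"op": "jog_arm", "data": {
  "motion": [
    [0,0,0,0,0,-5,50],
    [0,0,0,0,0,-15,50],
    [0,0,0,0,0,-30,50],
    [0,0,0,0,0,-40,50],
    [0,0,0,0,0,-40,40],
    [0,0,0,0,0,0,10]
  ]
}}

```text
t: 19.82
eef_pos: [554.4, 145.9, 239.4]
tcp_rot: [-3.141, -0.006, -0.043]
ft_force: [0.6, -0.1, -1.0]
opening: 0.373
grip_force: 0.0
```

```bash
python3 - <<'E'
from h import *
a=env.read_camera("side")["color"][100:190,180:340]
cv2.imwrite("pics/p5.png",cv2.resize(a,(640,360),interpolation=cv2.INTER_CUBIC)[...,::-1])
plan(430,151,236,87.5,10)
E
```

```text
now [553.8 145.8 237.4] [-179.97   -0.19   -2.46] t 19.875
[0, 0, np.float64(-9.0), np.float64(-12.4), np.float64(0.0), np.float64(0.1)]
[0, 0, np.float64(-9.0), np.float64(-12.2), np.float64(-1.9), np.float64(0.1)]
[0, 0, np.float64(-9.0), np.float64(-11.8), np.float64(-3.8), np.float64(0.1)]
[0, 0, np.float64(-9.0), np.float64(-11.0), np.float64(-5.6), np.float64(0.1)]
[0, 0, np.float64(-9.0), np.float64(-10.0), np.float64(-7.3), np.float64(0.1)]
[0, 0, np.float64(-9.0), np.float64(-8.8), np.float64(-8.8), np.float64(0.1)]
[0, 0, np.float64(-9.0), np.float64(-7.3), np.float64(-10.0), np.float64(0.1)]
[0, 0, np.float64(-9.0), np.float64(-5.6), np.float64(-11.0), np.float64(0.1)]
[0, 0, np.float64(-9.0), np.float64(-3.8), np.float64(-11.8), np.float64(0.1)]
[0, 0, np.float64(-9.0), np.float64(-2.0), np.float64(-12.2), np.float64(0.1)]
```

View pics/p5.png

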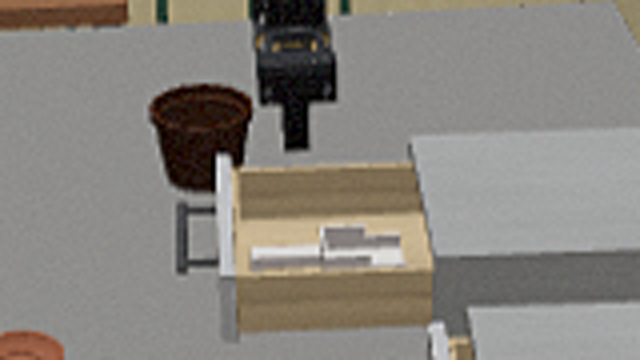

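The side crop shows the scoop lying flat and released on the drawer floor at crop (325,250). I'll regrasp the handle to close the drawer under control.

Emit:
{"op": "jog_arm", "data": {
  "motion": [
    [0,0,-9,-11,0,0,30],
    [0,0,-9,-11,-1.7,0,30],
    [0,0,-9,-10.6,-3.4,0,30],
    [0,0,-9,-10,-5,0,30],
    [0,0,-9,-9,-6.5,0,30],
    [0,0,-9,-8,-8,0,30],
    [0,0,-9,-6.5,-9,0,30],
    [0,0,-9,-5,-10,0,30],
    [0,0,-9,-3.5,-10.5,0,30],
    [0,0,-9,-2,-11,0,30]
  ]
}}

```text
t: 21.12
eef_pos: [441.6, 150.0, 234.8]
tcp_rot: [-3.14, 0.0, 1.533]
ft_force: [-0.0, -0.1, -0.2]
opening: 0.315
grip_force: 0.0
```

```bash
python3 - <<'E'
from h import *
plan(442.5,149,121,87.5,6)
E
```

```text
now [441.6 150.  234.8] [-1.7991e+02  3.0000e-02  8.7830e+01] t 21.125
[0, 0, np.float64(0.06), np.float64(-0.2), np.float64(0.2), np.float64(19.0)]
[0, 0, np.float64(0.06), np.float64(-0.2), np.float64(0.2), np.float64(19.0)]
[0, 0, np.float64(0.06), np.float64(-0.2), np.float64(0.2), np.float64(19.0)]
[0, 0, np.float64(0.06), np.float64(-0.2), np.float64(0.2), np.float64(19.0)]
[0, 0, np.float64(0.06), np.float64(-0.2), np.float64(0.2), np.float64(19.0)]
[0, 0, np.float64(0.06), np.float64(-0.2), np.float64(0.2), np.float64(19.0)]
```

Emit:
{"op": "jog_arm", "data": {
  "motion": [
    [0,0,0,0,1,25,30],
    [0,0,0,0,0,25,30],
    [0,0,0,0,0,25,30],
    [0,0,0,0,0,20,30],
    [0,0,0,0,0,12,30],
    [0,0,0,0,0,6,30],
    [0,0,0,0,0,0,30]
  ]
}}

```text
t: 22.0
eef_pos: [443.4, 150.1, 122.4]
tcp_rot: [-3.141, 0.0, 1.528]
ft_force: [-0.1, -0.4, 0.6]
opening: 0.317
grip_force: 0.0
```

Emit:
{"op": "jog_arm", "data": {
  "motion": [
    [0,0,0,0,0,0,5],
    [0,0,0,0,0,0,5],
    [0,0,0,0,0,0,5],
    [0,0,0,0,0,0,5]
  ]
}}

```text
t: 22.5
eef_pos: [443.4, 150.1, 122.8]
tcp_rot: [3.141, -0.0, 1.528]
ft_force: [-2.0, -0.2, 6.4]
opening: 0.109
grip_force: 30.0
```

Emit:
{"op": "jog_arm", "data": {
  "motion": [
    [0,0,0,0,4,0,5],
    [0,0,0,0,8,0,5],
    [0,0,0,0,12,0,5],
    [0,0,0,0,14,0,5],
    [0,0,0,0,14,0,5],
    [0,0,0,0,14,0,5],
    [0,0,0,0,14,0,5],
    [0,0,0,0,14,0,5],
    [0,0,0,0,14,0,5],
    [0,0,0,0,14,0,5]
  ]
}}

```text
t: 23.75
eef_pos: [565.3, 144.7, 122.9]
tcp_rot: [-3.141, 0.0, 1.528]
ft_force: [-3.4, -0.4, 6.8]
opening: 0.108
grip_force: 30.0
```

Emit:
{"op": "jog_arm", "data": {
  "motion": [
    [0,0,0,0,12,0,5],
    [0,0,0,0,12,0,5],
    [0,0,0,0,10,0,5],
    [0,0,0,0,8,0,5],
    [0,0,0,0,5,0,5],
    [0,0,0,0,4,0,5],
    [0,0,0,0,3,0,5],
    [0,0,0,0,0,0,5]
  ]
}}

```text
t: 24.75
eef_pos: [619.4, 142.3, 122.9]
tcp_rot: [3.141, 0.0, 1.528]
ft_force: [-0.3, -1.8, 4.9]
opening: 0.106
grip_force: 30.0
```

Emit:
{"op": "jog_arm", "data": {
  "motion": [
    [0,0,0,0,2,0,5],
    [0,0,0,0,2,0,5],
    [0,0,0,0,2,0,5],
    [0,0,0,0,0,0,5]
  ]
}}

```text
t: 25.25
eef_pos: [624.8, 142.1, 122.9]
tcp_rot: [-3.14, 0.0, 1.528]
ft_force: [-4.5, -0.7, 7.8]
opening: 0.107
grip_force: 30.0
```

Emit:
{"op": "jog_arm", "data": {
  "motion": [
    [0,0,0,0,2,0,5],
    [0,0,0,0,0,0,5],
    [0,0,0,0,0,0,5]
  ]
}}

```text
t: 25.62
eef_pos: [625.1, 142.2, 122.9]
tcp_rot: [-3.136, 0.001, 1.528]
ft_force: [-13.8, -0.9, 12.9]
opening: 0.112
grip_force: 30.0
```

Emit:
{"op": "jog_arm", "data": {
  "motion": [
    [0,0,0,0,-1,0,5],
    [0,0,0,0,0,0,28],
    [0,0,0,0,0,0,28],
    [0,0,0,0,0,0,28],
    [0,0,0,0,0,-15,28],
    [0,0,0,0,0,-30,28],
    [0,0,0,0,0,-40,28],
    [0,0,0,0,0,-40,28],
    [0,0,0,0,0,-20,28],
    [0,0,0,0,0,0,28]
  ]
}}

```text
t: 26.88
eef_pos: [626.5, 142.3, 269.8]
tcp_rot: [3.138, -0.001, 1.528]
ft_force: [-0.1, 0.1, -0.4]
opening: 0.293
grip_force: 0.0
```

```bash
python3 - <<'E'
from h import *
a=env.read_camera("side")["color"][90:240,200:350]
cv2.imwrite("pics/p6.png",cv2.resize(a,(600,600),interpolation=cv2.INTER_CUBIC)[...,::-1])
E
```

```text
(no output)
```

View pics/p6.png

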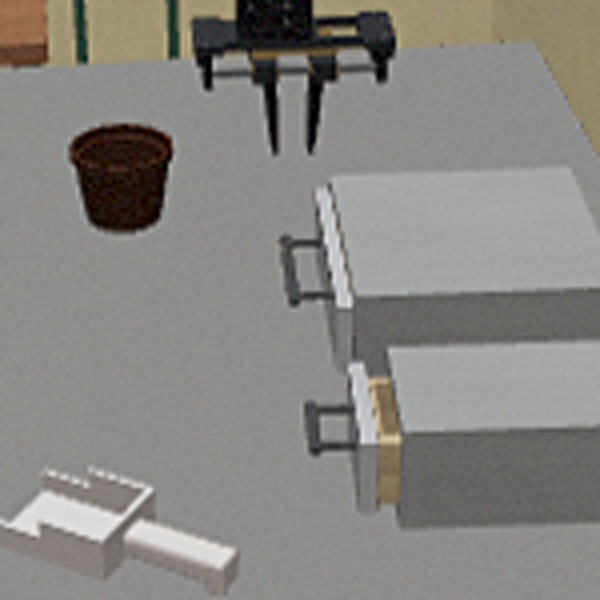

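The wide drawer is shut, with its plate against the box at crop (335,240). The narrow drawer and the pot are where they were, and the arm is clear.

```bash
python3 -c "
from cell import env
print(env.job_done())"
```

```text
the job is handed in; nothing more can be done
None
```

I put the white scoop flat and right way up in the wide drawer, pushed the drawer gently home and handed the job in at about 27 s; no verdict came back, but the last picture shows the drawer shut and the narrow drawer and pot where they were.

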